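# Clear the glass rinser, then hold a tumbler pressed down on it

### The arm

A 7-joint arm with a two-finger parallel gripper is mounted at the origin on the work surface. World frame = base frame: x ahead of the robot, y to its left, z up, the work surface at z = 0. Lengths are in m, angles in rad, forces in N, time in s.
With the tool pointing down it reaches from about 0.425 to 0.8 m from the base axis. Payload 8.3 kg.
Tool frame: the origin (TCP) lies midway between the tips of the shut fingers; the grasp point (between the pads) lies robot.grasp_offset behind it (robot.grasp_offset is the distance from the TCP to the grasp point, in m); z points along the fingers, y is the line along which they close (so a half turn about z gives the same grasp; the last joint's range is limited). The gripper opens to 85 mm and grips with 20 to 120 N. Pads are 22 mm wide; open, the fingers measure 114 mm over their backs; the gripper's body (76 mm by 85 mm) begins 54 mm behind the grasp point. The pads swing forward as they close: fully open they stand 13 mm farther back than shut.
Start: joints at [1.239, 0.383, 0.016, 1.37, -0.006, 1.388, -0.046], TCP at [0.166, -0.603, 0.231] pointing down, gripper open.
Joint ranges: [-2.95, 2.95], [-0.25, 2.06], [-1.52, 1.56], [0.18, 2.33], [-1.44, 4.58], [0.02, 2.06], [-3.01, 3.01]. Speed limits (rad/s): [2.39, 2.39, 3.01, 3.01, 3.14, 3.14, 3.14].

### API

Orientations are given as a unit quaternion [w, x, y, z].
In Python, from cell import robot gives the robot as it stands.
- The arm moves only by the tool move_arm, never from a script. Its argument "plan" is a list of rows, each an object with "angular": the turn, a rotation vector about the tool's x, y, z in degrees, a list of three; "delta_pos": the shift along the tool's x, y, z in m, a list of three; "gripper": the gripper's target within -1 to 1 (shut at 1, half-way at 0, fully open at -1). In form: [{"angular": [rx, ry, rz], "delta_pos": [dx, dy, dz], "gripper": gripper}, ...]. A call has 1 to 20 rows; each row is the pose to reach, as a shift and turn from the pose commanded when the call began, along the tool's axes at that moment; what a row does not reach only later rows make up. A row lasts 1/10 s, in which the tool goes at most 50 mm and 8.59 degrees, less where a joint would pass 70% of its speed; a pose out of reach is approached as far as the arm can. A call with a gripper value outside its range is refused whole. The fingers move at their own pace and stop on an object; "squeeze" is the grip in N (left out, the last holds). Time passes only in rows, so rows that repeat a pose let the fingers close. It gives the time, the measured TCP pose, the force, the opening and the grip force at its end, in the units of the state.
- robot.get_obs(): the state, without advancing time (a new reading comes with each control period).
- robot.camera(name): name is "scene" or "top"; returns a dict with "img" (384x512x3 uint8, red, green, blue), "range_z" (384x512 float32, m along the optical axis (not along the pixel's ray), 0 where there is no reading), "K" (3x3 intrinsics, pixels), "rvec" (rotation vector, rad) and "tvec" (3), from world to camera coordinates, as OpenCV has them. Camera axes: x right, y down, z forward; pixel columns grow to the right and rows downward; lengths in m; the calibration is good to about 2 mm. A picture is of the moment at which its call begins.
- robot.finish_job(): hands the job in; it is judged then, once.
The state is a dict: "time_s": time; "joint_positions": joint angles; "joint_vel": joint speeds; "effort": joint torques, N m; "position": TCP position; "ee_rot": TCP orientation; "wrist_force": force on the tool from outside, world axes, zero at the start; "torque": the same for the moment, N m; "grip_width": finger opening in m; "grasp_force": force on a finger pad.
Only numpy, scipy, OpenCV 4.12 (cv2) and the standard library are available. Lean on these libraries where they do the work, as an engineer would, in place of code of your own. Each camera call takes 0.05 s, during which the arm holds its last target. There are 200 camera calls.

### The job

The wooden spatula was left lying across the glass rinser: lay it flat in the white utensil tray alongside the wooden spoon without dropping it, wholly inside the tray and with its blade towards the same end as the spoon's bowl, and let go of it. Then rinse the blue tumbler: lift it, still upside down, off the drying mat, set it straight and centred, mouth down, on the rinser's black spring-loaded star, and press the star all the way down with it. Finish while still holding the tumbler pressed down there, and leave the spoon and the other tumblers where they are.

Things in the scene. Friction and masses are not known exactly. Their poses are not given: they have to be found in the camera images.
- rinser: Glass rinser fixed on the counter: round stainless drip dish, 120 mm diameter, rim 20 mm high, with a black six-armed plastic star on a sprung stem in its middle. Origin on its axis at counter level, z up. Dish floor 8 mm above the counter.
- star (a joint): How far the star is pressed down, in m: 0 = up (at rest), 0.010 = fully down on its stop. It slides straight down. It starts to move at about 4 N and takes about 12 N to be fully down; the spring pushes it back up when released.
- star_top (a point): Centre of the star's flat top, which moves with it: 34 mm above the counter when up, 24 mm when fully down. The star is 84 mm across; its six arms, 9 mm wide and 6 mm thick, and its hub, 28 mm in diameter, are level on top.
- spatula: Mid-brown wooden spatula, 300 mm long, about 60 g, at first flat across the star. Origin on its flat underside at mid length; x towards the blade, z up. Handle 20 wide, 12 thick, x = -150 to +75 mm; neck 40 wide, 8 thick, x = +65 to +95; blade 56 wide, 6 thick, x = +90 to +150. It balances about 10 mm from the origin towards the blade.
- blade_tip (a point): Middle of the spatula's blade edge: the spatula's own (150, 0, 3) mm.
- handle_end (a point): Middle of the end of the spatula's handle: the spatula's own (-150, 0, 6) mm.
- tray: Shallow white open utensil tray fixed on the counter, 340 x 200 x 22 mm outside (long side along its x), walls and floor 6 mm thick. Origin at the centre of its underside at counter level, z up. The spoon lies in the half on its -y side with its bowl towards +x; the half on its +y side is free.
- spoon: Dark wooden spoon lying flat in the tray, 270 mm long, leave it alone. Origin on its underside, on its centre line; x points along it towards the bowl. Handle 16 mm wide and 12 mm thick from x = -150 to +70 mm; the round bowl, 50 mm across and 14 mm high, is centred at x = +93 mm.
- blue_tumbler: Blue plastic tumbler standing mouth down on the grey drying mat (6 mm thick), about 120 g, 110 mm tall, outside diameter 64 mm at the mouth (below) narrowing evenly to 58 mm near the closed base (above), walls 3 mm. Origin at the centre of the mouth, in the plane of the rim; z runs from the mouth to the base, up as it stands.
- green_tumbler: Green tumbler like the blue one, upside down on the mat; leave it alone. The three tumblers stand about 130 mm apart between centres, in any order.
- orange_tumbler: Orange tumbler like the blue one, upside down on the mat; leave it alone.
Things that resemble listed ones, but are neither listed nor needed, are in the scene too. There is more than one size of the rinser; the one meant has the size given above.

How it is judged:
By the outcome, as a careful person would: the job done as asked, in the order asked, and still so for the second after the job is handed in, while the arm keeps its last pose, push and grip.
It also fails if it takes over 61 s, if anything falls off the work surface, if the arm or the gripper's body presses on something with over 40 N, if the wrist force passes 120 N, or if a joint passes its speed limit or range.

## Working session

There is one attempt and no reset: what is moved stays moved. The work goes in short steps, Python scripts to look and compute and a tool call to move; the robot and the scene stay as the last step left them, time stands still between calls to the robot, and variables do not carry over. Pictures are saved under pics/ and viewed, at most 10 in all, crops included, and the job is handed in when it is done.

Besides the shell and the picture viewer there is one more tool, called after "Emit:" in YAML: its name, and indented under it one key for each argument. move_arm: Moves the arm, as the interface text tells. Its arguments: {"type":"object","properties":{"plan":{"type":"array","items":{"type":"object","properties":{"angular":{"type":"array","items":{"type":"number"}},"delta_pos":{"type":"array","items":{"type":"number"}},"gripper":{"type":"number"}}}},"squeeze":{"type":"number"}},"required":["plan"]}

```bash
mkdir -p pics; ls; cat > h.py <<'E'
import numpy as np, cv2
from scipy.spatial.transform import Rotation as R
from cell import robot
def cam(n):
    c=robot.camera(n); c['R']=cv2.Rodrigues(np.array(c['rvec'],float))[0]; c['t']=np.array(c['tvec'],float).ravel(); c['K']=np.array(c['K']); return c
def ray(c,uv,z):
    uv=np.atleast_2d(np.array(uv,float)); d=np.c_[uv,np.ones(len(uv))]@np.linalg.inv(c['K']).T@c['R']; o=-c['R'].T@c['t']
    return o+d*((z-o[2])/d[:,2])[:,None]
def cloud(c):
    v,u=np.mgrid[:384,:512]; p=np.stack([u,v,np.ones_like(u)],-1)@np.linalg.inv(c['K']).T*c['range_z'][...,None]
    return (p-c['t'])@c['R']
def save(n,img,s=1): cv2.imwrite(f'pics/{n}.png',cv2.resize(np.ascontiguousarray(img[...,::-1]),None,fx=s,fy=s,interpolation=cv2.INTER_CUBIC))
E
python3 - <<'E'
from h import *
o=robot.get_obs(); print({k:np.round(v,3).tolist() for k,v in o.items()}, robot.grasp_offset)
for n in('top','scene'):
    c=cam(n); save(n,c['img'],1.5); print(n,-c['R'].T@c['t'],c['K'].tolist(), (c['range_z']>0).mean())
E
```

```text
pics
{'time_s': 0.0, 'joint_positions': [1.239, 0.384, 0.016, 1.371, -0.006, 1.388, -0.047], 'joint_vel': [-0.0, -0.001, -0.001, -0.0, -0.0, 0.003, 0.002], 'effort': [0.0, -62.759, 0.845, -37.182, 0.017, 0.014, 0.0], 'position': [0.166, -0.602, 0.23], 'ee_rot': [-0.001, 0.991, 0.134, -0.0], 'wrist_force': [-0.13, 0.124, 0.083], 'torque': [-0.043, 0.024, -0.009], 'grasp_force': 0.0, 'grip_width': 0.085} 0.0187
top [0.27299276 0.04535878 1.35034975] [[447.96708557311655, 0.0, 257.1953639219688], [0.0, 447.96708557311655, 194.20488419747187], [0.0, 0.0, 1.0]] 0.9961140950520834
scene [ 1.4099809  -0.07139981  0.97488825] [[377.08811330639935, 0.0, 252.89499246267815], [0.0, 377.08811330639935, 190.49671669121963], [0.0, 0.0, 1.0]] 0.9959564208984375
```

View pics/top.png

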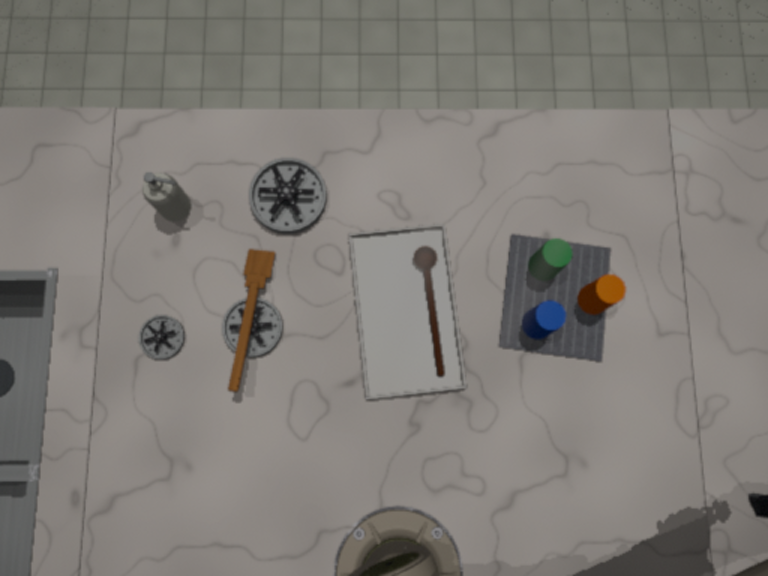

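View pics/scene.png

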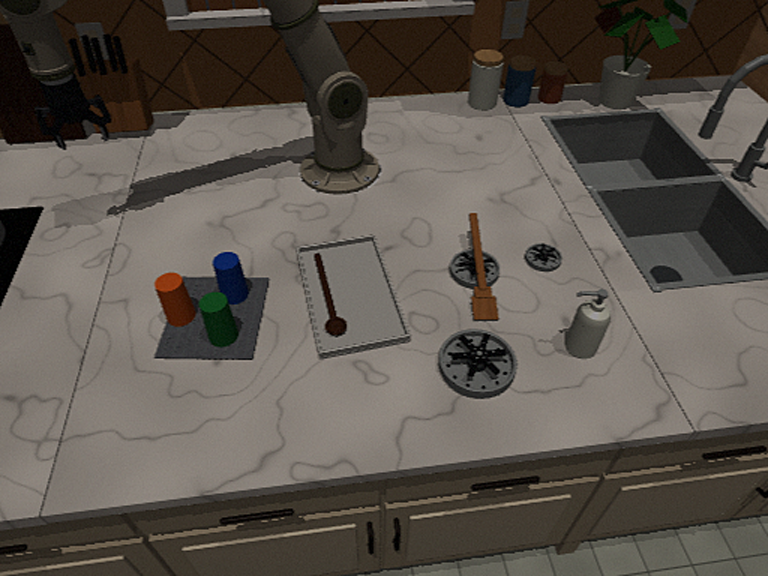

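The top view (display pixels) shows three rinsers: large at (288,195), medium at (253,327) with the spatula across it from (234,390) to (262,255), and small at (162,338). The tray is at (407,313) and the spoon's bowl at (425,258). The tumblers are blue (547,320), green (555,253) and orange (608,292). Candidates for the rinser are those three dishes; I expect the medium one to be the 120 mm one and will check its size.

```bash
cat > m.py <<'E'
from h import *
c=cam('top'); P=cloud(c); hsv=cv2.cvtColor(c['img'],cv2.COLOR_RGB2HSV); H,S,V=[hsv[...,i].astype(int) for i in range(3)]
Z=P[...,2]
# rinsers: dish rim diameters by height mask 
for nm,(u,v) in dict(big=(288,195),med=(253,327),small=(162,338)).items():
    u/=1.5;v/=1.5
    uu,vv=np.meshgrid(np.arange(512),np.arange(384))
    m=((Z>0.005)&(Z<.045)&(np.hypot(uu-u,vv-v)<32)&~((S>120)&(H<20))).astype(np.uint8)
    cs=max(cv2.findContours(m,0,1)[0],key=cv2.contourArea)
    p=ray(c,cv2.convexHull(cs)[:,0],.02)[:,:2]
    (x,y),r=cv2.minEnclosingCircle(p.astype(np.float32)); print(nm,x,y,'diam',2*r)
for nm,lo,hi in(('blue',100,130),('green',45,85),('orange',5,18)):
    m=(H>=lo)&(H<=hi)&(S>120)&(Z>.085)&(Z<.2)
    top=m&(Z>np.percentile(Z[m],60)-.006)
    p=P[top]; h=np.median(p[:,2])
    cs=max(cv2.findContours(top.astype(np.uint8),0,1)[0],key=cv2.contourArea)
    q=ray(c,cs[:,0],.116)[:,:2].astype(np.float32); print(nm,'n',top.sum(),'h',h,'mean',p.mean(0),cv2.minEnclosingCircle(q))
# tray
m=((Z>.012)&(Z<.03)); m[:, :225]=0; m[:,320:]=0; m[:140]=0;m[275:]=0
cs=max(cv2.findContours(m.astype(np.uint8),0,1)[0],key=cv2.contourArea)
print('tray',cv2.minAreaRect(ray(c,cs[:,0],.022)[:,:2].astype(np.float32)),cv2.boxPoints(cv2.minAreaRect(ray(c,cs[:,0],.022)[:,:2].astype(np.float32))).tolist())
# wooden
for nm,hi,box in(('spatula',20,(140,195,155,270)),('spoon',20,(270,300,155,260))):
    m=(H<=hi)&(S>110); k=np.zeros_like(m); u0,u1,v0,v1=box; k[v0:v1,u0:u1]=1; m&=k
    p=P[m]; z=np.median(p[:,2]); cs=max(cv2.findContours(m.astype(np.uint8),0,1)[0],key=cv2.contourArea)
    zz=.045 if nm=='spatula' else .018
    r=cv2.minAreaRect(ray(c,cs[:,0],zz)[:,:2].astype(np.float32)); print(nm,'z',np.percentile(p[:,2],[5,25,50,75,95]),r)
    if nm=='spatula':
        v=p[:,:2]-p[:,:2].mean(0); w=np.linalg.svd(v,full_matrices=False)[2][0]; w*=np.sign(w[0]); t=v@w
        print('axis',w,'ends',t.min(),t.max(),'mean',p.mean(0))
        for a in np.arange(-.15,.16,.03):
            k=abs(t-a)<.012
            if k.any(): print(round(a,2),p[k].mean(0).round(4))
save('crop',c['img'][140:280,90:320],3.4)
E
python3 m.py
```

```text
big 0.74601811170578 0.2217029184103012 diam 0.17185162007808685
med 0.4692208766937256 0.281704843044281 diam 0.12689201533794403
small 0.4491821825504303 0.4635741114616394 diam 0.09488857537508011
blue n 313 h 0.11592471818868166 mean [ 0.47391518 -0.2852289   0.11602576] ((0.4741766154766083, -0.28524884581565857), 0.02860339730978012)
green n 62 h 0.1162918307319773 mean [ 0.58369563 -0.31851265  0.11662612] ((0.5857369899749756, -0.3156856596469879), 0.020475855097174644)
orange n 302 h 0.11648223892874493 mean [ 0.52431598 -0.40145263  0.11633278] ((0.5245842933654785, -0.40077975392341614), 0.029046420007944107)
tray ((0.503808856010437, -0.021186508238315582), (0.34001094102859497, 0.19958001375198364), 5.987703800201416) [[0.32432126998901367, 0.06032495200634003], [0.3451404571533203, -0.13816621899604797], [0.6832964420318604, -0.10269796848297119], [0.6624772548675537, 0.09579320251941681]]
spatula z [0.0121169  0.02007305 0.03824189 0.0589631  0.07663658] ((0.4814848303794861, 0.2890658974647522), (0.05213071033358574, 0.2803289592266083), 81.44398498535156)
axis [ 0.99574363 -0.09216624] ends -0.21453363540228604 0.11901224952539696 mean [0.51077688 0.28664433 0.04482884]
-0.15 [0.3624 0.3056 0.0754]
-0.12 [0.3913 0.3022 0.0699]
-0.09 [0.4205 0.2981 0.0624]
-0.06 [0.4505 0.2945 0.0561]
-0.03 [0.4808 0.2911 0.0491]
0.0 [0.5114 0.2877 0.0422]
0.03 [0.5416 0.2832 0.0358]
0.06 [0.5715 0.2807 0.0252]
0.09 [0.6003 0.2774 0.0173]
0.12 [0.6234 0.274  0.0124]
spoon z [0.01316591 0.01584311 0.01781524 0.01992128 0.02199637] ((0.4466222822666168, -0.07841406017541885), (0.14592447876930237, 0.010158021934330463), 6.8170270919799805)
```

View pics/crop.png

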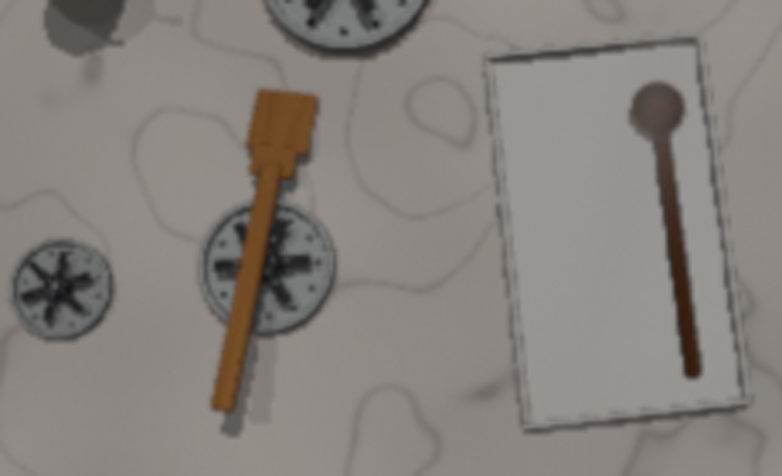

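The crop confirms the medium dish at crop (268,268), about 127 mm measured by a hull that reads slightly large, against 172 and 95 mm for the other two. So that is the 120 mm rinser, with the spatula tilted over it, blade down towards +x. Next I fit the spatula's line more cleanly and work out the approach moves.

```bash
cat >> h.py <<'E'
def pose(yaw,tilt=0):
    # tool down, tool x at world yaw (deg), then tool x pitched downward by tilt
    y=np.radians(yaw); X=np.array([np.cos(y),np.sin(y),0]); M=np.c_[X,[np.sin(y),-np.cos(y),0],[0,0,-1]]
    return R.from_matrix(M)*R.from_euler('y',-tilt,degrees=True)
def rows(*wps):
    o=robot.get_obs(); q=o['ee_rot']; R0=R.from_quat([q[1],q[2],q[3],q[0]]); p0=np.array(o['position'])
    for p,r in wps: print('dpos',R0.inv().apply(np.array(p)-p0).round(3).tolist(),'ang',(R0.inv()*r).as_rotvec(degrees=True).round(1).tolist())
E
python3 - <<'E'
from h import *
c=cam('top'); P=cloud(c); hsv=cv2.cvtColor(c['img'],cv2.COLOR_RGB2HSV); H,S,V=[hsv[...,i].astype(int) for i in range(3)]
m=((H<=20)&(S>110)).astype(np.uint8); m[:,:140]=0;m[:,195:]=0;m[:155]=0;m[270:]=0
n,l,st,_=cv2.connectedComponentsWithStats(m); i=1+np.argmax(st[1:,4]); m=(l==i).astype(np.uint8)
e=cv2.erode(m,np.ones((3,3)))>0; print(m.sum(),e.sum())
p=P[e]; hd=p[(p[:,0]<.54)]
A=np.c_[hd[:,0],np.ones(len(hd))]; (a,b)=np.linalg.lstsq(A,hd[:,2],rcond=None)[0]; (d,f)=np.linalg.lstsq(A,hd[:,1],rcond=None)[0]
print('z slope',a,'tilt',np.degrees(np.arctan(a/np.hypot(1,d))),'z@.47',a*.47+b,'resid',np.std(hd[:,2]-A@[a,b]),'yaw',np.degrees(np.arctan(d)),'y@.47',d*.47+f)
v,u=np.nonzero(m); print('pix ends',u[v.argmin()],v.min(),u[v.argmax()],v.max())
print('tip',ray(c,(175.5,v.min()-.5),.009),'end',ray(c,(155.3,v.max()+.5),a*.335+b))
print(pose(-6.8,13).as_matrix().round(3))
s=cam('scene'); save('sp',s['img'][130:230,280:400],5)
print(robot.get_obs()['ee_rot'])
rows(([.45,-.25,.25],pose(5)),([.52,.05,.22],pose(-7)),([.45,.294,.18],pose(-7)))
E
```

```text
848 597
z slope -0.7091993809405761 tilt -35.33743603616604 z@.47 0.0477362333925056 resid 0.10292380059250036 yaw -1.285615315973267 y@.47 0.293418044058276
pix ends 166 167 156 260
tip [[0.63039732 0.27022276 0.009     ]] end [[0.33661899 0.29386776 0.14347815]]
[[ 0.968 -0.118 -0.223]
 [-0.115 -0.993  0.027]
 [-0.225  0.    -0.974]]
[-4.57261324e-04  9.90978476e-01  1.34020308e-01 -9.24336837e-05]
dpos [0.367, -0.264, -0.019] ang [-0.1, 0.0, 10.4]
dpos [0.515, -0.535, 0.011] ang [-0.1, 0.0, 22.4]
dpos [0.512, -0.789, 0.052] ang [-0.1, 0.0, 22.4]
```

View pics/sp.png

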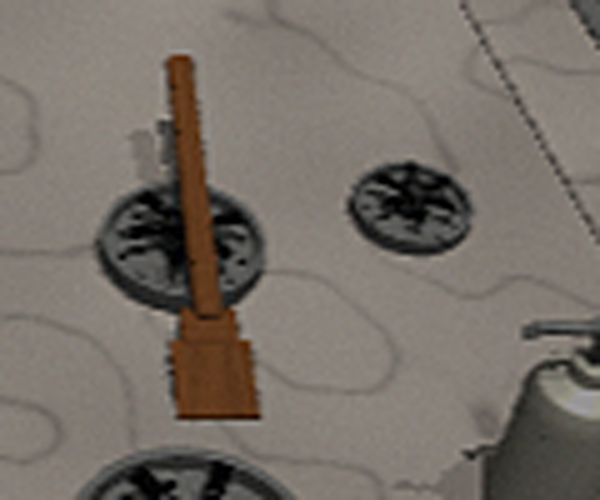

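The scene crop shows the spatula running from handle end (180,58) to blade edge (218,415), crossing the star beside its hub, with the handle raised and the blade low. That agrees with the depth slope of about 12.5° blade-down. The free-line fit above was spoiled by empty depth pixels, so I will redo it robustly. I move to the approach meanwhile.

Emit:
move_arm:
  plan:
    - {"angular": [0, 0, 10], "delta_pos": [0.367, -0.264, -0.019], "gripper": -1}
    - {"angular": [0, 0, 10], "delta_pos": [0.367, -0.264, -0.019], "gripper": -1}
    - {"angular": [0, 0, 10], "delta_pos": [0.367, -0.264, -0.019], "gripper": -1}
    - {"angular": [0, 0, 10], "delta_pos": [0.367, -0.264, -0.019], "gripper": -1}
    - {"angular": [0, 0, 10], "delta_pos": [0.367, -0.264, -0.019], "gripper": -1}
    - {"angular": [0, 0, 10], "delta_pos": [0.367, -0.264, -0.019], "gripper": -1}
    - {"angular": [0, 0, 10], "delta_pos": [0.367, -0.264, -0.019], "gripper": -1}
    - {"angular": [0, 0, 22.4], "delta_pos": [0.515, -0.535, 0.011], "gripper": -1}
    - {"angular": [0, 0, 22.4], "delta_pos": [0.515, -0.535, 0.011], "gripper": -1}
    - {"angular": [0, 0, 22.4], "delta_pos": [0.515, -0.535, 0.011], "gripper": -1}
    - {"angular": [0, 0, 22.4], "delta_pos": [0.515, -0.535, 0.011], "gripper": -1}
    - {"angular": [0, 0, 22.4], "delta_pos": [0.515, -0.535, 0.011], "gripper": -1}
    - {"angular": [0, 0, 22.4], "delta_pos": [0.515, -0.535, 0.011], "gripper": -1}
    - {"angular": [0, 0, 22.4], "delta_pos": [0.515, -0.535, 0.011], "gripper": -1}
    - {"angular": [0, 0, 22.4], "delta_pos": [0.512, -0.789, 0.052], "gripper": -1}
    - {"angular": [0, 0, 22.4], "delta_pos": [0.512, -0.789, 0.052], "gripper": -1}
    - {"angular": [0, 0, 22.4], "delta_pos": [0.512, -0.789, 0.052], "gripper": -1}
    - {"angular": [0, 0, 22.4], "delta_pos": [0.512, -0.789, 0.052], "gripper": -1}
    - {"angular": [0, 0, 22.4], "delta_pos": [0.512, -0.789, 0.052], "gripper": -1}
    - {"angular": [0, 0, 22.4], "delta_pos": [0.512, -0.789, 0.052], "gripper": -1}

```text
time_s: 2.25
position: [0.4509, 0.2884, 0.1804]
ee_rot: [-0.0, 0.998, -0.061, 0.0]
wrist_force: [1.4, 0.3, -0.3]
grip_width: 0.0856
grasp_force: 0.0
```

```bash
python3 - <<'E'
from h import *
for nm in('scene','top'):
    c=cam(nm); P=cloud(c); hsv=cv2.cvtColor(c['img'],cv2.COLOR_RGB2HSV); H,S=hsv[...,0].astype(int),hsv[...,1].astype(int)
    p=P[(H<=20)&(S>110)&(c['range_z']>0)]; p=p[(abs(p[:,0]-.48)<.17)&(abs(p[:,1]-.29)<.05)&(p[:,2]<.1)&(p[:,2]>.004)]
    for a in np.arange(.33,.64,.03):
        k=abs(p[:,0]-a)<.012
        if k.sum()>3: print(nm,round(a,2),k.sum(),np.median(p[k],0).round(4), 'yrange',np.percentile(p[k,1],[5,95]).round(4))
    print(p[:,0].min(),p[:,0].max())
E
```

```text
scene 0.36 25 [0.3632 0.3062 0.0817] yrange [0.2984 0.3173]
scene 0.39 28 [0.3884 0.3028 0.0749] yrange [0.2956 0.3118]
scene 0.42 31 [0.421  0.2993 0.0664] yrange [0.2903 0.308 ]
scene 0.45 32 [0.4481 0.2962 0.059 ] yrange [0.2869 0.3047]
scene 0.48 36 [0.4809 0.2914 0.051 ] yrange [0.282  0.3016]
scene 0.51 36 [0.5076 0.2877 0.0424] yrange [0.2784 0.3031]
scene 0.54 43 [0.5427 0.2835 0.0349] yrange [0.2694 0.2941]
scene 0.57 92 [0.5725 0.2784 0.0244] yrange [0.2575 0.2986]
scene 0.6 99 [0.6003 0.2768 0.0151] yrange [0.2528 0.3013]
scene 0.63 50 [0.6239 0.2804 0.009 ] yrange [0.254  0.2994]
0.33991759310372094 0.6303341145967759
top 0.51 34 [0.5127 0.2851 0.043 ] yrange [0.2788 0.2934]
top 0.54 52 [0.5418 0.2832 0.0345] yrange [0.2736 0.2923]
top 0.57 106 [0.5702 0.279  0.0229] yrange [0.2562 0.299 ]
top 0.6 125 [0.5993 0.2766 0.0143] yrange [0.2543 0.3001]
top 0.63 50 [0.6225 0.2779 0.0077] yrange [0.2532 0.2982]
0.49976443234146345 0.6295686911652736
```

```bash
python3 - <<'E'
from h import *
r=pose(-7,14.5); g=np.array([.4623,.2941,.0439]); z=r.as_matrix()[:,2]; print(z)
rows((g-.06*z,r),(g-.03*z,r),(g-.01*z,r),(g,r)); print(robot.get_obs()['wrist_force'])
E
```

```text
[-0.24851371  0.03051365 -0.96814764]
dpos [0.031, -0.001, 0.078] ang [-0.1, -14.3, 0.7]
dpos [0.023, -0.001, 0.107] ang [-0.1, -14.3, 0.7]
dpos [0.018, -0.001, 0.126] ang [-0.1, -14.3, 0.7]
dpos [0.016, -0.001, 0.136] ang [-0.1, -14.3, 0.7]
[-0.79307343  1.37170284  0.73946335]
```

Emit:
move_arm:
  plan:
    - {"angular": [0, -7.5, 0.5], "delta_pos": [0.031, -0.001, 0.04], "gripper": -1}
    - {"angular": [0, -14.5, 0.5], "delta_pos": [0.031, -0.001, 0.078], "gripper": -1}
    - {"angular": [0, -14.5, 0.5], "delta_pos": [0.031, -0.001, 0.078], "gripper": -1}
    - {"angular": [0, -14.5, 0.5], "delta_pos": [0.023, -0.001, 0.107], "gripper": -1}
    - {"angular": [0, -14.5, 0.5], "delta_pos": [0.018, -0.001, 0.126], "gripper": -1}
    - {"angular": [0, -14.5, 0.5], "delta_pos": [0.016, -0.001, 0.136], "gripper": -1}
    - {"angular": [0, -14.5, 0.5], "delta_pos": [0.016, -0.001, 0.136], "gripper": -0.2}
    - {"angular": [0, -14.5, 0.5], "delta_pos": [0.016, -0.001, 0.136], "gripper": 0.1}
    - {"angular": [0, -14.5, 0.5], "delta_pos": [0.016, -0.001, 0.136], "gripper": 0.2}
    - {"angular": [0, -14.5, 0.5], "delta_pos": [0.016, -0.001, 0.136], "gripper": 0.2}
  squeeze: 45

```text
time_s: 3.35
position: [0.4682, 0.2862, 0.0458]
ee_rot: [-0.008, 0.99, -0.065, -0.125]
wrist_force: [-0.1, -0.1, -0.5]
grip_width: 0.0339
grasp_force: 0.1
```

```bash
python3 - <<'E'
from h import *
o=robot.get_obs(); print(o['position'],o['ee_rot'],o['grip_width'],o['wrist_force'])
r=pose(-7,14.5); g=np.array([.4623,.2941,.0439]); rows((g,r))
s=cam('scene'); save('gr',s['img'][90:230,250:400],5)
E
```

```text
[0.46817785 0.28622042 0.0457549 ] [-0.00823563  0.99001759 -0.06493538 -0.12482282] 0.033900411926489446 [-0.10603671 -0.0895203  -0.51282241]
dpos [-0.006, -0.007, 0.003] ang [-0.1, -0.1, -0.5]
```

View pics/gr.png

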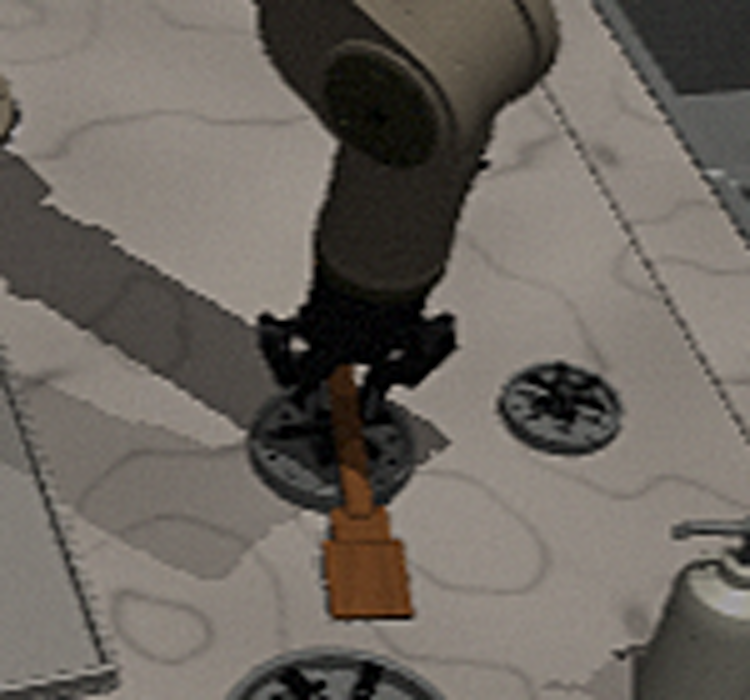

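The view shows the open fingers straddling the raised handle at crop (345,390), just above the star. The measured pose is a few mm off the intended one, so I hold one row to see whether it settles.

Emit:
move_arm:
  plan:
    - {"angular": [0, 0, 0], "delta_pos": [0, 0, 0], "gripper": 0.2}
    - {"angular": [0, 0, 0], "delta_pos": [0, 0, 0], "gripper": 0.2}

```text
time_s: 3.6
position: [0.4675, 0.2859, 0.0447]
ee_rot: [-0.008, 0.99, -0.065, -0.126]
wrist_force: [0.1, 0.3, -0.1]
grip_width: 0.0339
grasp_force: 0.1
```

```bash
python3 - <<'E'
from h import *
o=robot.get_obs(); print(o['joint_positions'],o['joint_vel'])
r=pose(-7,14.5); g=np.array([.4623,.2941,.0439]); rows((g,r))
c=cam('scene'); P=cloud(c); v=P[(c['range_z']>0)&(c['img'].sum(-1)<75)]; v=v[(abs(v[:,0]-.47)<.03)&(abs(v[:,1]-.29)<.05)&(v[:,2]>.055)&(v[:,2]<.1)]
for a in np.arange(.055,.1,.01):
    k=abs(v[:,2]-a)<.005; print(round(a,3),k.sum(),np.percentile(v[k,1],[0,10,30,50,70,90,100]).round(3) if k.any() else '')
E
```

```text
[-0.0564439   0.6251425  -0.63030127  1.58650277  0.19195576  1.22568966
 -2.40906926] [-0.00244642  0.00347059  0.00084347  0.00086832  0.00162383  0.00095106
  0.00020133]
dpos [-0.006, -0.007, 0.002] ang [-0.1, -0.0, -0.5]
0.055 9 [0.258 0.26  0.275 0.295 0.299 0.304 0.311]
0.065 11 [0.255 0.256 0.259 0.301 0.303 0.312 0.313]
0.075 10 [0.253 0.254 0.265 0.301 0.302 0.311 0.314]
0.085 16 [0.24  0.25  0.26  0.302 0.308 0.315 0.321]
0.095 39 [0.24  0.25  0.254 0.262 0.314 0.324 0.332]
```

Emit:
move_arm:
  plan:
    - {"angular": [0, 0, 0], "delta_pos": [-0.004, -0.007, 0.002], "gripper": 0.2}
    - {"angular": [0, 0, 0], "delta_pos": [-0.004, -0.007, 0.002], "gripper": 0.2}
    - {"angular": [0, 0, 0], "delta_pos": [-0.004, -0.007, 0.002], "gripper": 0.6}
    - {"angular": [0, 0, 0], "delta_pos": [-0.004, -0.007, 0.002], "gripper": 1}
    - {"angular": [0, 0, 0], "delta_pos": [-0.004, -0.007, 0.002], "gripper": 1}
    - {"angular": [0, 0, 0], "delta_pos": [-0.004, -0.007, 0.002], "gripper": 1}
  squeeze: 45

```text
time_s: 4.25
position: [0.4639, 0.2935, 0.0436]
ee_rot: [-0.008, 0.99, -0.065, -0.126]
wrist_force: [-1.8, 1.4, 0.4]
grip_width: 0.0188
grasp_force: 45.4
```

```bash
python3 - <<'E'
from h import *
p=np.array(robot.get_obs()['position'])
rows((p+[0,0,.05],pose(-7,14.5)),(p+[0,0,.1],pose(-7,10)),([.479,.15,.15],pose(0)),([.479,.0235,.12],pose(6)))
E
```

```text
dpos [-0.013, 0.0, -0.048] ang [-0.1, -0.0, -0.5]
dpos [-0.025, 0.0, -0.097] ang [-0.1, 4.5, -0.5]
dpos [0.006, 0.14, -0.111] ang [-0.9, 14.5, -7.5]
dpos [0.029, 0.266, -0.086] ang [-1.7, 14.4, -13.4]
```

Emit:
move_arm:
  plan:
    - {"angular": [0, 0, 0], "delta_pos": [-0.007, 0, -0.025], "gripper": 1}
    - {"angular": [0, 0, 0], "delta_pos": [-0.013, 0, -0.048], "gripper": 1}
    - {"angular": [0, 2, 0], "delta_pos": [-0.019, 0, -0.073], "gripper": 1}
    - {"angular": [0, 4.5, 0], "delta_pos": [-0.025, 0, -0.097], "gripper": 1}
    - {"angular": [-0.2, 6.5, -2], "delta_pos": [-0.019, 0.03, -0.1], "gripper": 1}
    - {"angular": [-0.5, 9, -4], "delta_pos": [-0.01, 0.065, -0.105], "gripper": 1}
    - {"angular": [-0.7, 12, -6], "delta_pos": [-0.002, 0.1, -0.11], "gripper": 1}
    - {"angular": [-0.9, 14.5, -7.5], "delta_pos": [0.006, 0.14, -0.111], "gripper": 1}
    - {"angular": [-1.1, 14.5, -9], "delta_pos": [0.012, 0.175, -0.105], "gripper": 1}
    - {"angular": [-1.4, 14.4, -11], "delta_pos": [0.019, 0.21, -0.098], "gripper": 1}
    - {"angular": [-1.6, 14.4, -12.5], "delta_pos": [0.025, 0.243, -0.091], "gripper": 1}
    - {"angular": [-1.7, 14.4, -13.4], "delta_pos": [0.029, 0.266, -0.086], "gripper": 1}
    - {"angular": [-1.7, 14.4, -13.4], "delta_pos": [0.029, 0.266, -0.086], "gripper": 1}
    - {"angular": [-1.7, 14.4, -13.4], "delta_pos": [0.029, 0.266, -0.086], "gripper": 1}

```text
time_s: 5.65
position: [0.4782, 0.0228, 0.1198]
ee_rot: [0.0, 0.999, 0.051, -0.001]
wrist_force: [0.2, 0.5, -0.9]
grip_width: 0.0185
grasp_force: 45.3
```

```bash
python3 - <<'E'
from h import *
o=robot.get_obs(); print(o['position'],o['ee_rot'],o['grip_width'],o['wrist_force'],o['joint_positions'])
for nm in('scene','top'):
    c=cam(nm); P=cloud(c); hsv=cv2.cvtColor(c['img'],cv2.COLOR_RGB2HSV); H,S=hsv[...,0].astype(int),hsv[...,1].astype(int)
    p=P[(H<=20)&(S>110)&(c['range_z']>0)]; p=p[(abs(p[:,0]-.48)<.2)&(abs(p[:,1]-.03)<.06)&(p[:,2]<.2)&(p[:,2]>.07)]
    for a in np.arange(.33,.68,.03):
        k=abs(p[:,0]-a)<.012
        if k.sum()>3: print(nm,round(a,2),k.sum(),np.median(p[k],0).round(4), 'yrange',np.percentile(p[k,1],[5,95]).round(4))
    print(p[:,0].min(),p[:,0].max())
    save('hold_'+nm,c['img'][60:260,140:360] if nm=='scene' else c['img'][120:300,100:350],3)
# rinser now clear
c=cam('top');Z=cloud(c)[...,2];uu,vv=np.meshgrid(np.arange(512),np.arange(384))
m=((Z>.012)&(Z<.045)&(np.hypot(uu-168.7,vv-218)<28)).astype(np.uint8)
cs=np.vstack(cv2.findContours(m,0,1)[0]); p=ray(c,cv2.convexHull(cs)[:,0],.02)[:,:2]; print('rinser',cv2.minEnclosingCircle(p.astype(np.float32)),cv2.fitEllipse(p.astype(np.float32)))
m=((Z>.029)&(Z<.042)&(np.hypot(uu-168.7,vv-218)<20)); q=cloud(c)[m]; print('star',len(q),cv2.minEnclosingCircle(q[:,:2].astype(np.float32)),np.median(q,0))
E
```

```text
[0.47822214 0.02282111 0.119755  ] [ 4.48049512e-04  9.98684454e-01  5.12726650e-02 -5.23464117e-04] 0.018462183725788374 [ 0.23698159  0.46946606 -0.85247204] [ 0.42269803  0.21100028 -0.59845808  1.88822584  0.13483361  1.08315057
 -1.6971826 ]
scene 0.45 12 [0.4474 0.023  0.1327] yrange [0.0187 0.0271]
scene 0.48 29 [0.482  0.026  0.1322] yrange [0.018  0.0489]
scene 0.51 29 [0.5111 0.0261 0.1324] yrange [0.0184 0.0348]
scene 0.54 28 [0.5402 0.0305 0.1315] yrange [0.022  0.0393]
scene 0.57 64 [0.5714 0.034  0.1294] yrange [0.0177 0.0504]
scene 0.6 95 [0.6    0.0389 0.1272] yrange [0.0148 0.0627]
scene 0.63 99 [0.6304 0.0403 0.127 ] yrange [0.0168 0.0661]
scene 0.66 5 [0.6483 0.039  0.126 ] yrange [0.0246 0.0439]
0.42767388341599 0.6505539911742381
top 0.63 106 [0.634  0.0494 0.1263] yrange [0.021  0.0692]
0.6223800475931365 0.6503863352630974
rinser ((0.4694959819316864, 0.28600066900253296), 0.0610300675034523) ((0.4696177542209625, 0.2865068018436432), (0.1182706207036972, 0.12073824554681778), 147.33970642089844)
star 252 ((0.4700777232646942, 0.2866668701171875), 0.04192030057311058) [0.46976174 0.28667313 0.03432715]
```

View pics/hold_scene.png

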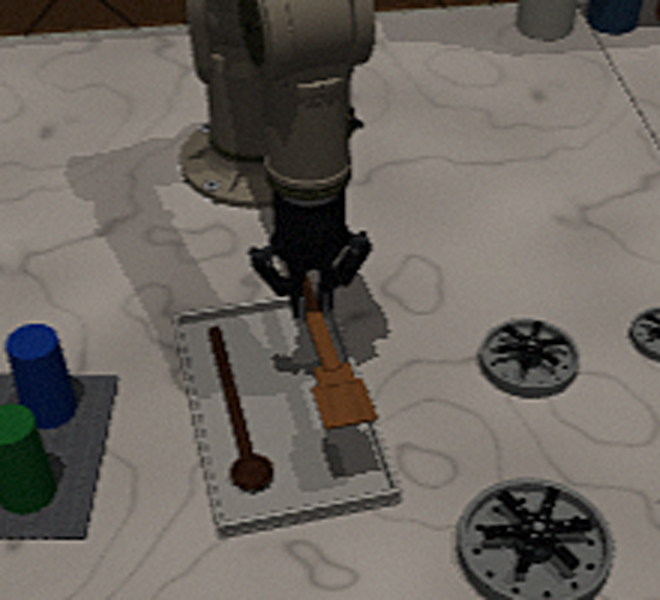

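The view shows the spatula held level over the tray's free half, blade at crop (345,400) towards the same end as the spoon's bowl (250,470). The measured tip (0.6495, 0.0415) is within 2 mm of the goal, so I lower straight down.

Emit:
move_arm:
  plan:
    - {"angular": [0, 0, 0], "delta_pos": [-0.001, 0, 0.035], "gripper": 1}
    - {"angular": [0, 0, 0], "delta_pos": [-0.001, 0, 0.07], "gripper": 1}
    - {"angular": [0, 0, 0], "delta_pos": [-0.001, 0, 0.095], "gripper": 1}
    - {"angular": [0, 0, 0], "delta_pos": [-0.001, 0, 0.106], "gripper": 1}
    - {"angular": [0, 0, 0], "delta_pos": [-0.001, 0, 0.109], "gripper": 1}
    - {"angular": [0, 0, 0], "delta_pos": [-0.001, 0, 0.111], "gripper": 1}
    - {"angular": [0, 0, 0], "delta_pos": [-0.001, 0, 0.111], "gripper": 1}

```text
time_s: 6.5
position: [0.4782, 0.0233, 0.0098]
ee_rot: [0.0, 0.999, 0.052, 0.001]
wrist_force: [0.0, -0.2, -0.8]
grip_width: 0.0186
grasp_force: 45.3
```

Emit:
move_arm:
  plan:
    - {"angular": [0, 0, 0], "delta_pos": [0, 0, 0.001], "gripper": 1}
    - {"angular": [0, 0, 0], "delta_pos": [0, 0, 0.002], "gripper": 1}
    - {"angular": [0, 0, 0], "delta_pos": [0, 0, 0.002], "gripper": 1}

```text
time_s: 6.8
position: [0.4782, 0.023, 0.0079]
ee_rot: [0.001, 0.999, 0.052, 0.001]
wrist_force: [-2.0, -0.1, 6.2]
grip_width: 0.0187
grasp_force: 46.1
```

Contact is felt at about 6 N, so I ease the fingers open and back out.

Emit:
move_arm:
  plan:
    - {"angular": [0, 0, 0], "delta_pos": [0, 0, -0.0005], "gripper": 0.5}
    - {"angular": [0, 0, 0], "delta_pos": [0, 0, -0.0005], "gripper": 0.3}
    - {"angular": [0, 0, 0], "delta_pos": [0, 0, -0.0005], "gripper": 0.2}
    - {"angular": [0, 0, 0], "delta_pos": [0, 0, -0.0005], "gripper": 0.1}
    - {"angular": [0, 0, 0], "delta_pos": [0, 0, -0.0005], "gripper": 0.1}
    - {"angular": [0, 0, 0], "delta_pos": [0, 0, -0.02], "gripper": 0.1}
    - {"angular": [0, 0, 0], "delta_pos": [0, 0, -0.06], "gripper": 0.1}
    - {"angular": [0, 0, 0], "delta_pos": [0, 0, -0.11], "gripper": -1}
    - {"angular": [0, 0, 0], "delta_pos": [0, 0, -0.16], "gripper": -1}
    - {"angular": [0, 0, 0], "delta_pos": [0, 0, -0.21], "gripper": -1}
    - {"angular": [0, 0, 0], "delta_pos": [0, 0, -0.21], "gripper": -1}

```text
time_s: 7.9
position: [0.4809, 0.0239, 0.2239]
ee_rot: [0.001, 0.999, 0.052, 0.005]
wrist_force: [1.1, -0.1, -1.0]
grip_width: 0.0856
grasp_force: 0.0
```

```bash
python3 - <<'E'
from h import *
c=cam('scene'); P=cloud(c); hsv=cv2.cvtColor(c['img'],cv2.COLOR_RGB2HSV); H,S=hsv[...,0].astype(int),hsv[...,1].astype(int)
p=P[(H<=20)&(S>110)&(c['range_z']>0)]; p=p[(abs(p[:,0]-.48)<.2)&(abs(p[:,1]-.03)<.05)&(p[:,2]<.04)&(p[:,2]>.0)]
for a in np.arange(.33,.68,.06):
    k=abs(p[:,0]-a)<.012
    if k.sum()>3: print(round(a,2),k.sum(),np.median(p[k],0).round(4))
T=(p[:,:2]-[.5038,-.0212])@np.array([[.9945,-.104],[.104,.9945]]); print('tray frame range',np.percentile(T,[.5,99.5],0).round(4))
save('placed',c['img'][130:250,170:300],4.5)
o=robot.get_obs(); print(o['position'],o['grip_width'],o['time_s'])
b=np.array([.474,-.2852])
rows(([.49,-.13,.24],pose(0)),([*b,.22],pose(-10)))
E
```

```text
0.39 21 [0.3859 0.0131 0.0194]
0.45 26 [0.4495 0.0195 0.0198]
0.51 27 [0.5113 0.0274 0.0198]
0.57 56 [0.5706 0.0348 0.0167]
0.63 95 [0.6305 0.0431 0.0145]
tray frame range [[-0.1437  0.024 ]
 [ 0.1494  0.0775]]
[0.47950871 0.02351783 0.22041438] 0.08558316506686005 7.95
dpos [-0.005, 0.154, -0.019] ang [0.1, -0.4, 6.0]
dpos [-0.038, 0.306, 0.001] ang [0.1, -0.4, 16.0]
```

View pics/placed.png

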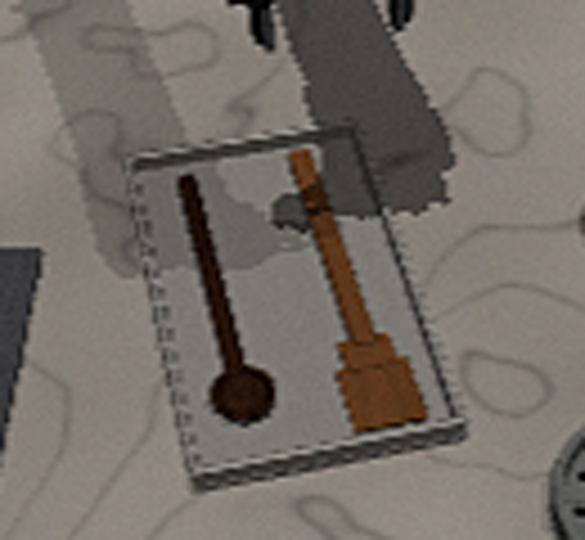

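The view shows the spatula flat inside the tray, handle end at crop (300,155) and blade at (385,400), pointing the same way as the spoon's bowl (242,393) and untouched by the fingers. In the tray frame it spans x −0.144 to +0.149 and y 0.024 to 0.078, so it is wholly inside. Now I go to the blue tumbler.

Emit:
move_arm:
  plan:
    - {"angular": [0, 0, 3], "delta_pos": [-0.002, 0.045, -0.008], "gripper": -1}
    - {"angular": [0, 0, 5], "delta_pos": [-0.004, 0.09, -0.014], "gripper": -1}
    - {"angular": [0, 0, 6], "delta_pos": [-0.005, 0.135, -0.019], "gripper": -1}
    - {"angular": [0, 0, 9], "delta_pos": [-0.014, 0.18, -0.014], "gripper": -1}
    - {"angular": [0, 0, 12], "delta_pos": [-0.022, 0.225, -0.009], "gripper": -1}
    - {"angular": [0, 0, 14], "delta_pos": [-0.03, 0.27, -0.003], "gripper": -1}
    - {"angular": [0, -0.4, 16], "delta_pos": [-0.038, 0.306, 0.001], "gripper": -1}
    - {"angular": [0, -0.4, 16], "delta_pos": [-0.038, 0.306, 0.001], "gripper": -1}
    - {"angular": [0, -0.4, 16], "delta_pos": [-0.038, 0.306, 0.001], "gripper": -1}

```text
time_s: 8.85
position: [0.4705, -0.2855, 0.2141]
ee_rot: [-0.0, 0.996, -0.088, -0.005]
wrist_force: [0.8, 1.2, -0.2]
grip_width: 0.0856
grasp_force: 0.0
```

```bash
cat > bl.py <<'E'
from h import *
def circ(p):
    A=np.c_[2*p,np.ones(len(p))]; s=np.linalg.lstsq(A,(p**2).sum(1),rcond=None)[0]; return s[:2].round(4),round(float(np.sqrt(s[2]+s[:2]@s[:2])),4)
def blue(n='scene'):
    c=cam(n); P=cloud(c); hsv=cv2.cvtColor(c['img'],cv2.COLOR_RGB2HSV); H,S=hsv[...,0].astype(int),hsv[...,1].astype(int)
    p=P[(H>=100)&(H<=130)&(S>120)&(c['range_z']>0)]; p=p[(p[:,0]<.75)&(p[:,0]>.3)&(p[:,2]<.35)]; return c,p
E
python3 - <<'E'
from bl import *
c,p=blue(); zt=np.percentile(p[:,2],99); print('ztop',zt,len(p))
for z in np.arange(p[:,2].min()+.01,zt-.008,.02):
    q=p[abs(p[:,2]-z)<.008]; print(z.round(3),len(q),circ(q[:,:2]), 'y mid',(q[:,1].min()+q[:,1].max())/2)
rows(([.474,-.2852,.066],pose(-10)))
o=robot.get_obs(); print(o['position'],o['wrist_force'])
E
```

```text
ztop 0.338320025803378 727
0.015 65 (array([ 0.3181, -0.525 ]), 0.3077) y mid -0.5532694137330151
0.035 78 (array([0.491 , 0.0319]), 0.3064) y mid 0.078356111762688
0.055 77 (array([ 0.7023, -0.0769]), 0.2901) y mid -0.016779869123925845
0.075 63 (array([ 0.4747, -0.2857]), 0.0281) y mid -0.28328051799476417
0.095 62 (array([ 0.4743, -0.2858]), 0.0276) y mid -0.2832102933692855
0.115 188 (array([ 0.4765, -0.2846]), 0.021) y mid -0.28453726612729496Traceback (most recent call last):
  File "<stdin>", line 4, in <module>
    return umr_minimum(a, axis, None, out, keepdims, initial, where)
ValueError: zero-size array to reduction operation minimum which has no identity
```

```bash
python3 - <<'E'
from h import *
rows(([.4745,-.2855,.13],pose(-10)),([.4745,-.2855,.066],pose(-10))); print(robot.get_obs()['position'])
E
```

```text
dpos [0.004, 0.001, 0.085] ang [0.0, 0.5, 0.0]
dpos [0.005, 0.001, 0.149] ang [0.0, 0.5, 0.0]
[ 0.4712792  -0.2841174   0.21470906]
```

Emit:
move_arm:
  plan:
    - {"angular": [0, 0.5, 0], "delta_pos": [0.004, 0.001, 0.04], "gripper": -1}
    - {"angular": [0, 0.5, 0], "delta_pos": [0.004, 0.001, 0.075], "gripper": -1}
    - {"angular": [0, 0.5, 0], "delta_pos": [0.004, 0.001, 0.075], "gripper": -1}
    - {"angular": [0, 0.5, 0], "delta_pos": [0.004, 0.001, 0.075], "gripper": -1}

```text
time_s: 9.3
position: [0.475, -0.2854, 0.1414]
ee_rot: [0.001, 0.996, -0.086, 0.0]
wrist_force: [0.5, 0.1, 0.7]
grip_width: 0.0853
grasp_force: 0.0
```

```bash
python3 - <<'E'
from h import *
rows(([.4745,-.2855,.066],pose(-10))); print(robot.get_obs()['position'])
E
```

```text
dpos [-0.001, 0.0, 0.075] ang [0.1, -0.0, 0.1]
[ 0.47500005 -0.28538751  0.14144129]
```

Emit:
move_arm:
  plan:
    - {"angular": [0, 0, 0], "delta_pos": [0, 0, 0.025], "gripper": -1}
    - {"angular": [0, 0, 0], "delta_pos": [0, 0, 0.05], "gripper": -1}
    - {"angular": [0, 0, 0], "delta_pos": [0, 0, 0.07], "gripper": -1}
    - {"angular": [0, 0, 0], "delta_pos": [0, 0, 0.075], "gripper": -1}
    - {"angular": [0, 0, 0], "delta_pos": [0, 0, 0.075], "gripper": -0.5}
    - {"angular": [0, 0, 0], "delta_pos": [0, 0, 0.075], "gripper": 0}
    - {"angular": [0, 0, 0], "delta_pos": [0, 0, 0.075], "gripper": 1}
    - {"angular": [0, 0, 0], "delta_pos": [0, 0, 0.075], "gripper": 1}
    - {"angular": [0, 0, 0], "delta_pos": [0, 0, 0.075], "gripper": 1}
    - {"angular": [0, 0, 0], "delta_pos": [0, 0, 0.075], "gripper": 1}
  squeeze: 60

```text
time_s: 10.3
position: [0.4767, -0.2874, 0.0686]
ee_rot: [0.002, 0.996, -0.087, 0.003]
wrist_force: [0.1, 0.6, 6.3]
grip_width: 0.0571
grasp_force: 64.5
```

Emit:
move_arm:
  plan:
    - {"angular": [0, 0, 0], "delta_pos": [0, 0, -0.02], "gripper": 1}
    - {"angular": [0, 0, 0], "delta_pos": [0, 0, -0.05], "gripper": 1}
    - {"angular": [0, 0, 0], "delta_pos": [0, 0, -0.085], "gripper": 1}
    - {"angular": [0, 0, 0], "delta_pos": [0, 0, -0.12], "gripper": 1}
    - {"angular": [0, 0, 0], "delta_pos": [0, 0, -0.15], "gripper": 1}
    - {"angular": [0, 0, 0], "delta_pos": [0, 0, -0.15], "gripper": 1}

```text
time_s: 10.9
position: [0.477, -0.2876, 0.2221]
ee_rot: [0.003, 0.996, -0.087, 0.005]
wrist_force: [0.4, -0.1, -1.9]
grip_width: 0.0571
grasp_force: 64.6
```

```bash
python3 - <<'E'
from h import *
o=robot.get_obs(); print(o['position'],o['grip_width'],o['wrist_force'])
rows(([.54,-.13,.22],pose(0)),([.54,.1,.22],pose(10)),([.4699,.2866,.2],pose(20)))
E
```

```text
[ 0.4770341  -0.2876217   0.22214007] 0.05705227609924192 [ 0.44792745 -0.08595422 -1.86195468]
dpos [0.035, -0.166, 0.002] ang [0.4, -0.6, -10.0]
dpos [-0.005, -0.393, -0.0] ang [0.4, -0.5, -20.0]
dpos [-0.107, -0.564, 0.018] ang [0.5, -0.5, -30.0]
```

Emit:
move_arm:
  plan:
    - {"angular": [0, 0, -3], "delta_pos": [0.009, -0.04, 0], "gripper": 1}
    - {"angular": [0, 0, -6], "delta_pos": [0.018, -0.083, 0], "gripper": 1}
    - {"angular": [0, 0, -8], "delta_pos": [0.027, -0.125, 0], "gripper": 1}
    - {"angular": [0, 0, -10], "delta_pos": [0.035, -0.166, 0], "gripper": 1}
    - {"angular": [0, 0, -12], "delta_pos": [0.028, -0.208, 0], "gripper": 1}
    - {"angular": [0, 0, -14], "delta_pos": [0.021, -0.25, 0], "gripper": 1}
    - {"angular": [0, 0, -16], "delta_pos": [0.014, -0.29, 0], "gripper": 1}
    - {"angular": [0, 0, -18], "delta_pos": [0.004, -0.335, 0], "gripper": 1}
    - {"angular": [0, 0, -20], "delta_pos": [-0.005, -0.378, 0], "gripper": 1}
    - {"angular": [0, 0, -22], "delta_pos": [-0.022, -0.417, 0.003], "gripper": 1}
    - {"angular": [0, 0, -24], "delta_pos": [-0.045, -0.456, 0.007], "gripper": 1}
    - {"angular": [0, -0.2, -26], "delta_pos": [-0.066, -0.493, 0.01], "gripper": 1}
    - {"angular": [0.3, -0.4, -28], "delta_pos": [-0.086, -0.528, 0.014], "gripper": 1}
    - {"angular": [0.5, -0.5, -30], "delta_pos": [-0.1, -0.553, 0.018], "gripper": 1}
    - {"angular": [0.5, -0.5, -30], "delta_pos": [-0.107, -0.564, 0.018], "gripper": 1}
    - {"angular": [0.5, -0.5, -30], "delta_pos": [-0.107, -0.564, 0.018], "gripper": 1}
    - {"angular": [0.5, -0.5, -30], "delta_pos": [-0.107, -0.564, 0.018], "gripper": 1}

```text
time_s: 12.6
position: [0.4683, 0.2859, 0.1968]
ee_rot: [-0.003, 0.985, 0.172, -0.004]
wrist_force: [0.9, -0.4, -1.7]
grip_width: 0.0571
grasp_force: 64.4
```

```bash
python3 - <<'E'
from bl import *
o=robot.get_obs(); print(o['position'],o['ee_rot'],o['grip_width'])
c,p=blue(); p=p[(abs(p[:,0]-.47)<.06)&(abs(p[:,1]-.287)<.06)]; print(len(p),p[:,2].min(),p[:,2].max())
for z in np.arange(p[:,2].min()+.01,p[:,2].max()-.005,.018):
    q=p[abs(p[:,2]-z)<.009]
    if len(q)>8: print(z.round(3),len(q),circ(q[:,:2]),'ymid',((q[:,1].min()+q[:,1].max())/2).round(4))
save('over',c['img'][70:220,260:400],4)
rows(([.4699,.2866,.15],pose(20)))
E
```

```text
[0.4683156  0.28587155 0.19676022] [-0.00296956  0.98500723  0.17245175 -0.003512  ] 0.05709182199404173
610 0.022754678307054656 0.34979325406345496
0.141 46 (array([0.4667, 0.2853]), 0.0294) ymid 0.2823
0.159 78 (array([0.4672, 0.285 ]), 0.029) ymid 0.2849
0.177 73 (array([0.4673, 0.2847]), 0.0283) ymid 0.2842
0.195 71 (array([0.4676, 0.285 ]), 0.0277) ymid 0.2832
0.213 66 (array([0.4613, 0.2838]), 0.0331) ymid 0.2845
0.231 65 (array([0.4617, 0.283 ]), 0.0325) ymid 0.2841
0.249 125 (array([0.4702, 0.2872]), 0.021) ymid 0.2935
0.267 16 (array([0.4698, 0.2887]), 0.0437) ymid 0.2862
0.285 20 (array([0.419 , 0.2697]), 0.0735) ymid 0.2883
0.303 24 (array([0.3907, 0.2648]), 0.0986) ymid 0.286
0.339 11 (array([0.4729, 0.2846]), 0.0331) ymid 0.2811
dpos [0.002, -0.0, 0.047] ang [-0.4, 0.3, -0.2]
```

View pics/over.png

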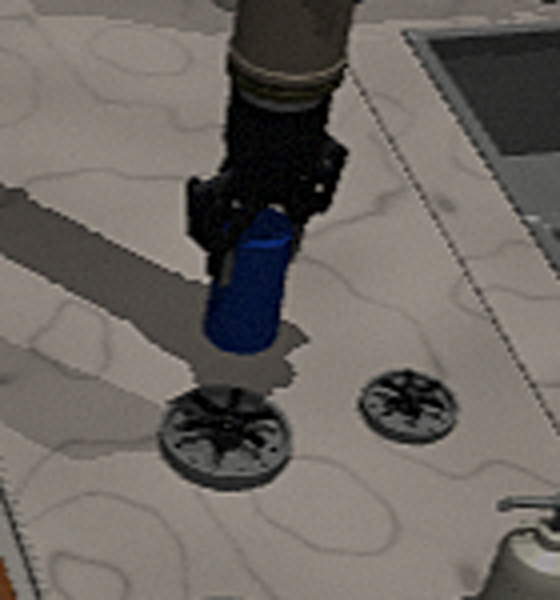

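The view shows the tumbler upright in the grip, mouth at crop (242,345), above the correct rinser (228,435). Its axis is about 2–3 mm from the star's centre, so I correct while descending.

```bash
python3 - <<'E'
from h import *
rows(([.471,.2875,.107],pose(20)))
E
```

```text
dpos [0.003, -0.001, 0.09] ang [-0.4, 0.3, -0.2]
```

Emit:
move_arm:
  plan:
    - {"angular": [-0.4, 0.3, 0], "delta_pos": [0.003, -0.001, 0.03], "gripper": 1}
    - {"angular": [-0.4, 0.3, 0], "delta_pos": [0.003, -0.001, 0.06], "gripper": 1}
    - {"angular": [-0.4, 0.3, 0], "delta_pos": [0.003, -0.001, 0.08], "gripper": 1}
    - {"angular": [-0.4, 0.3, 0], "delta_pos": [0.003, -0.001, 0.09], "gripper": 1}
    - {"angular": [-0.4, 0.3, 0], "delta_pos": [0.003, -0.001, 0.09], "gripper": 1}
    - {"angular": [-0.4, 0.3, 0], "delta_pos": [0.003, -0.001, 0.09], "gripper": 1}
  squeeze: 80

```text
time_s: 13.25
position: [0.4701, 0.2895, 0.1077]
ee_rot: [-0.001, 0.985, 0.173, 0.0]
wrist_force: [0.1, 0.6, -1.0]
grip_width: 0.0564
grasp_force: 91.7
```

```bash
python3 - <<'E'
from bl import *
o=robot.get_obs(); print(o['position'],o['ee_rot'],o['wrist_force'])
c,p=blue(); p=p[(abs(p[:,0]-.47)<.05)&(abs(p[:,1]-.287)<.05)&(p[:,2]>.035)&(p[:,2]<.16)]
for z in np.arange(.05,.14,.015):
    q=p[abs(p[:,2]-z)<.009]
    if len(q)>8: print(z.round(3),len(q),circ(q[:,:2]),'yext',q[:,1].min().round(4),q[:,1].max().round(4),'xmax',q[:,0].max().round(4))
rows(([.471,.2875,.107],pose(20)))
E
```

```text
[0.47010897 0.28946641 0.1077275 ] [-6.40920650e-04  9.84962099e-01  1.72769317e-01  1.27369700e-04] [ 0.0671274   0.63052755 -0.95284807]
0.05 42 (array([0.467 , 0.2884]), 0.0303) yext 0.2577 0.3166 xmax 0.4996
0.065 69 (array([0.4676, 0.2887]), 0.0302) yext 0.2577 0.3144 xmax 0.5006
0.08 66 (array([0.4678, 0.2886]), 0.0299) yext 0.2583 0.318 xmax 0.4997
0.095 68 (array([0.4672, 0.2886]), 0.0296) yext 0.2592 0.3152 xmax 0.4998
0.11 55 (array([0.4685, 0.2882]), 0.0283) yext 0.2598 0.3165 xmax 0.4988
0.125 53 (array([0.4654, 0.2889]), 0.0307) yext 0.2598 0.3221 xmax 0.4978
0.14 54 (array([0.4666, 0.2866]), 0.0297) yext 0.2526 0.3197 xmax 0.4978
dpos [-0.0, 0.002, 0.001] ang [-0.1, -0.1, -0.1]
```

Emit:
move_arm:
  plan:
    - {"angular": [0, 0, 0], "delta_pos": [0.0015, 0.0025, 0], "gripper": 1}
    - {"angular": [0, 0, 0], "delta_pos": [0.0015, 0.0025, 0.004], "gripper": 1}
    - {"angular": [0, 0, 0], "delta_pos": [0.0015, 0.0025, 0.008], "gripper": 1}
    - {"angular": [0, 0, 0], "delta_pos": [0.0015, 0.0025, 0.012], "gripper": 1}
    - {"angular": [0, 0, 0], "delta_pos": [0.0015, 0.0025, 0.014], "gripper": 1}
    - {"angular": [0, 0, 0], "delta_pos": [0.0015, 0.0025, 0.014], "gripper": 1}

```text
time_s: 13.9
position: [0.4717, 0.288, 0.093]
ee_rot: [-0.0, 0.985, 0.173, -0.0]
wrist_force: [0.0, -1.8, 5.3]
grip_width: 0.0567
grasp_force: 92.2
```

Emit:
move_arm:
  plan:
    - {"angular": [0, 0, 0], "delta_pos": [0, 0, 0.002], "gripper": 1}
    - {"angular": [0, 0, 0], "delta_pos": [0, 0, 0.004], "gripper": 1}
    - {"angular": [0, 0, 0], "delta_pos": [0, 0, 0.006], "gripper": 1}
    - {"angular": [0, 0, 0], "delta_pos": [0, 0, 0.007], "gripper": 1}
    - {"angular": [0, 0, 0], "delta_pos": [0, 0, 0.007], "gripper": 1}

```text
time_s: 14.4
position: [0.4718, 0.2881, 0.0868]
ee_rot: [-0.0, 0.985, 0.173, 0.0]
wrist_force: [-1.2, -2.5, 10.7]
grip_width: 0.0564
grasp_force: 92.9
```

Emit:
move_arm:
  plan:
    - {"angular": [0, 0, 0], "delta_pos": [0, 0, 0.001], "gripper": 1}
    - {"angular": [0, 0, 0], "delta_pos": [0, 0, 0.0015], "gripper": 1}
    - {"angular": [0, 0, 0], "delta_pos": [0, 0, 0.0015], "gripper": 1}
    - {"angular": [0, 0, 0], "delta_pos": [0, 0, 0.0015], "gripper": 1}

```text
time_s: 14.8
position: [0.4722, 0.2882, 0.0866]
ee_rot: [-0.0, 0.985, 0.173, 0.001]
wrist_force: [-4.5, -5.0, 20.9]
grip_width: 0.0569
grasp_force: 93.7
```

```bash
python3 - <<'E'
from bl import *
o=robot.get_obs(); print(o['position'],o['wrist_force'],o['time_s'])
c,p=blue(); p=p[(abs(p[:,0]-.47)<.05)&(abs(p[:,1]-.287)<.05)&(p[:,2]>.02)&(p[:,2]<.14)]; print('zrange',np.percentile(p[:,2],[0,1,99,100]))
for z in np.arange(.035,.12,.015):
    q=p[abs(p[:,2]-z)<.009]
    if len(q)>8: print(z.round(3),len(q),circ(q[:,:2]),'yext',q[:,1].min().round(4),q[:,1].max().round(4),'xmax',q[:,0].max().round(4))
P=cloud(c); v,u=np.mgrid[:384,:512]; Z=P[...,2]; m=(Z>.012)&(Z<.024)&(abs(np.hypot(P[...,0]-.47,P[...,1]-.2866)-.057)<.012); q=P[m][:,:2]; print('dish scene',len(q),circ(q))
save('end',c['img'][90:230,150:400],3)
E
```

```text
[0.47216889 0.2882153  0.08656621] [-4.45034069 -5.01109916 20.91734117] 14.8
zrange [0.02100729 0.02662227 0.13878513 0.13962789]
0.035 58 (array([0.4681, 0.2884]), 0.0317) yext 0.257 0.3247 xmax 0.502
0.05 66 (array([0.4694, 0.2874]), 0.0298) yext 0.2562 0.3129 xmax 0.5016
0.065 66 (array([0.4687, 0.287 ]), 0.0297) yext 0.2562 0.3165 xmax 0.5005
0.08 64 (array([0.4705, 0.287 ]), 0.0284) yext 0.2572 0.3123 xmax 0.5006
0.095 50 (array([0.4655, 0.286 ]), 0.0328) yext 0.2574 0.321 xmax 0.501
0.11 53 (array([0.4683, 0.2881]), 0.0297) yext 0.2666 0.321 xmax 0.5007
dish scene 173 (array([0.471 , 0.2872]), 0.056)
```

View pics/end.png

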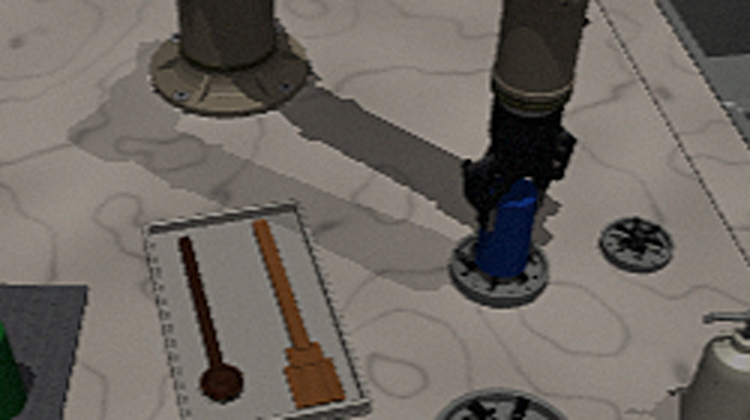

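The view shows the tumbler upright and centred within about 2 mm on the medium rinser (crop 503,265), pressed to its stop. The spatula and spoon lie in the tray. I hand in now.

```bash
python3 -c "
from cell import robot
print(robot.finish_job())"
```

```text
the job is handed in; nothing more can be done
None
```

The job is handed in: the spatula lies flat and wholly inside the tray with its blade towards the spoon's bowl end, and the arm is holding the blue tumbler upright on the star, within about 2 mm of centre, pressed down to its stop with about 21 N; I did not touch the spoon or the other tumblers.

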